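# Push the failed power supply through the reject gate

## Robot

A 6-joint arm with a two-finger parallel gripper is mounted at the origin on the work surface. World frame = base frame: x ahead of the robot, y to its left, z up, the work surface at z = 0. Lengths are in m, angles in degrees, forces in N, time in s.
With the tool pointing down it reaches from about 0.225 to 0.875 m from the base axis. Payload 3.4 kg.
Tool frame: the origin (TCP) lies on the mounting face of the last link; the fingertips stand 173 mm ahead of it and the grasp point (between the pads) lies 155 mm ahead of it (bot.tip_reach is the distance from the TCP to the fingertips, in m); z points along the fingers, y is the line along which they close (so a half turn about z gives the same grasp; the last joint's range is limited). The gripper opens to 85 mm and grips with 20 to 120 N. Pads are 22 mm wide; open, the fingers measure 114 mm over their backs; the gripper's body (76 mm by 85 mm) begins 54 mm behind the grasp point. The pads swing forward as they close: fully open they stand 13 mm farther back than shut.
Start: joints at [-81.074, 15.808, 86.224, -0, 77.962, -6.933], TCP at [0.157, -0.553, 0.405] pointing down, gripper open.
Joint ranges: [-165.64, 165.64], [-43.16, 119.46], [12.63, 154.43], [-67.54, 247.53], [6.08, 155.33], [-154.97, 154.97]. Speed limits (degrees/s): [147.25, 147.25, 180, 180, 180, 180].

## Interface

Orientations are given as [roll, pitch, yaw] about the fixed x, y, z axes, in that order (R = Rz(yaw) Ry(pitch) Rx(roll)).
In Python, from cell import bot gives the robot as it stands. The module is installed in compiled form; this text tells all that it offers.
- The arm moves only by the tool move_arm, never from a script. Its argument "commands" is one flat list of numbers, 7 for each row, row after row: the shift along the world's x, y, z in mm, then the turn, a rotation vector about the world's x, y, z in degrees, then the opening, from 0 (shut) to 1 (fully open). In form: [tx, ty, tz, rx, ry, rz, jaw, tx, ty, tz, rx, ry, rz, jaw, ...]. A call has 1 to 10 rows; each row shifts and turns the commanded pose from where the row before left it; what a row does not reach is not made up. A row lasts 1/12 s, in which the tool goes at most 41.7 mm and 7.16 degrees, less where a joint would pass 70% of its speed; a pose out of reach is approached as far as the arm can. A call with a gripper value outside its range is refused whole. The fingers move at their own pace and stop on an object; "squeeze" is the grip in N (left out, the last holds). Time passes only in rows, so rows that do not move let the fingers close. It gives the time, the measured TCP pose, the force, the opening and the grip force at its end, in the units of the state.
- bot.sense(): the state, without advancing time (a new reading comes with each control period).
- bot.grab_frame(name): name is "side" or "top" or "wrist"; returns the picture (420x560x3 uint8, red, green, blue); there is no depth.
- bot.camera_params(name): a dict with "mtx" (3x3 intrinsics, pixels), "k1" (the pictures are not rectified: a ray, as slopes to the right and down, at radius r is drawn at 1 + k1 r^2 times it, then the intrinsics apply), "rvec" (rotation vector, rad) and "tvec" (3), from world to camera coordinates, as OpenCV has them. Camera axes: x right, y down, z forward; pixel columns grow to the right and rows downward; lengths in m; the calibration is good to about 2 mm. A picture is of the moment at which its call begins: read the wrist's pose just before it. camera_params takes no time and is no camera call; for the wrist camera it gives the pose at the moment of the call.
- bot.hand_in(): hands the job in; it is judged then, once.
The state is a dict: "t": time; "q": joint angles; "qd": joint speeds; "effort": joint torques, N m; "tool_pos": TCP position; "ee_rot": TCP orientation; "ft_force": force on the tool from outside, world axes, zero at the start; "moment": the same for the moment, N m; "width": opening from 0.0 (shut) to 1.0 (fully open); "grasp_force": force on a finger pad.
Only numpy, scipy, OpenCV 4.12 (cv2) and the standard library are available. Lean on these libraries where they do the work, as an engineer would, in place of code of your own. Each camera call takes 0.05 s, during which the arm holds its last target. There are 200 camera calls.

## Task

The metal-cased power supply on the reject lane has failed its test. Slide it along the lane floor, without lifting it, through the swing gate and on into the closed-off end until it is clear of the gate and the gate has swung fully shut behind it. Leave the black plastic adapter on the side shelf where it is, and finish with the supply lying flat and still.

Things in the scene. Friction and masses are not known exactly. Their poses are not given: they have to be found in the camera images.
- supply_mid (a point): Centre, half-way up, of the failed supply: flat bare-aluminium box, dark vent holes on top, 99 mm long (x), 82 wide (y), 30 high, 0.3 kg. Its +x end (last 15 mm) is a black terminal strip 74 wide, 18 high, with brass screws; its -x end is a plain upright face. Lies loose on the lane floor before the gate, +x end towards the gate, up to 12 degrees askew.
- doorway (a point): Mid-gateway on the floor of the open-topped grey sheet-metal reject lane (fixed; floor 3 mm thick). x: direction of travel, y across, z up. In mm: floor x -230 to 265; walls 32 high, inner faces y +/-60, x 0 to 261 (end stop); flared guides from y +/-80 at x -45 to the walls; none before. Posts 49 high at y +/-67. Side shelf, level with the floor: y 66 to 176, x -230 to -15.
- gate (a joint): Swing gate angle, rad: 0 shut (across the lane at doorway x = 0), 1.52 open along the +y wall. Upright steel leaf 112 mm wide, 4 thick, top 44 above the lane floor, upright hinge at doorway (0, +57 mm). Opens only in the direction of travel at a push of about 1 N; a light spring swings it shut once nothing is in its way. It sweeps the floor up to x = +114 mm.
- adapter_mid (a point): Centre of the black plastic mains adapter, a bystander: rounded brick 78 x 44 x 30 mm lying on the lane's side shelf, to be left alone. A finned heat sink, 50 x 50 x 30 mm, lies on the same shelf; either may be the nearer to the gate.
Mind the look-alikes: they are no part of the job. What is shaped like the part that bears supply_mid but brown or green is not meant.

How it is judged (in metres and radians):
On the way:
1. the supply is in the gateway, holding the gate open (value of joint gate above 0.5 rad and x of supply_mid in the frame of doorway between -0.04 and 0.15 m), for 0.05 s.
At the end, for the whole second after the job is handed in: The supply lies flat (within about 8 degrees) and at rest on the lane floor between the walls, in the closed-off end beyond the gate (its centre at least 140 mm past the doorway), and the gate is shut (under 0.12 rad) (x of supply_mid in the frame of doorway between 0.14 and 0.23 m and y of supply_mid in the frame of doorway between -0.05 and 0.05 m and angle between supply_mid's own z axis and vertical below 0.15 rad and height (world z) of supply_mid below 0.03 m and linear speed of supply below 0.02 m/s and value of joint gate below 0.12 rad); the robot touches nothing.
It fails at once if the supply is lifted off the lane floor (centre more than 27 mm above where it slides) (height (world z) of supply_mid above 0.045 m).
It fails at once if the adapter is moved by more than 20 mm (distance of adapter_mid from where it was at the start of the episode above 0.02 m).
It also fails if it takes over 37 s, if anything falls off the work surface, if the arm or the gripper's body presses on something with over 40 N, if the wrist force passes 120 N, or if a joint passes its speed limit or range.

## Working session

There is one attempt and no reset: what is moved stays moved. The work goes in short steps, Python scripts to look and compute and a tool call to move; the robot and the scene stay as the last step left them, time stands still between calls to the robot, and variables do not carry over. Pictures are saved under pics/ and viewed, at most 10 in all, crops included, and the job is handed in when it is done.

Besides the shell and the picture viewer there is one more tool, called in YAML: its name, and indented under it one key for each argument. move_arm: Moves the arm, as the interface text tells. Its arguments: {"type":"object","properties":{"commands":{"type":"array","items":{"type":"number"}},"squeeze":{"type":"number"}},"required":["commands"]}

```bash
mkdir -p pics
cat > h.py <<'E'
import numpy as np, cv2
from cell import bot
def ray(name,uv,P=None):
    P=P or bot.camera_params(name); K=np.array(P["mtx"]);k=P["k1"]
    d=np.zeros(5);d[0]=k
    n=cv2.undistortPoints(np.array(uv,float).reshape(-1,1,2),K,d).reshape(-1,2)
    R=cv2.Rodrigues(np.array(P["rvec"],float))[0];t=np.array(P["tvec"],float).ravel()
    D=np.c_[n,np.ones(len(n))]@R; return -R.T@t,D
def onz(name,uv,z,P=None):
    o,D=ray(name,uv,P); return o+D*((z-o[2])/D[:,2])[:,None]
def save(name,f):
    im=bot.grab_frame(name); cv2.imwrite("pics/"+f,cv2.cvtColor(im,cv2.COLOR_RGB2BGR)); return im
E
python3 - <<'E'
from h import *
save("top","top1.png");save("side","side1.png")
for n in("top","side"):print(n,ray(n,[[280,210]]))
print(bot.sense())
E
```

```text
top (array([0.29929034, 0.15795811, 1.34288104]), array([[ 0.09951746,  0.00400615, -0.9951362 ]]))
side (array([-0.42696781, -0.72331962,  0.95164558]), array([[ 0.57529688,  0.57607714, -0.58068011]]))
{'t': 0.1, 'q': array([-8.10747130e+01,  1.58447309e+01,  8.62890962e+01, -9.75990612e-05,
        7.79621985e+01, -6.93181418e+00]), 'qd': array([-0.01303388, -0.05839631, -0.08516905,  0.04646852, -0.0317934 ,
       -0.01005493]), 'effort': array([ 1.15708594e-03, -4.17699373e+01, -2.46405691e+01, -2.12042655e-04,
        5.83209810e-03,  1.71048605e-06]), 'tool_pos': array([ 0.15708652, -0.55292781,  0.40391082]), 'ee_rot': array([-1.79904665e+02, -1.14944162e-02,  1.58571120e+01]), 'ft_force': array([ 0.35164598,  0.35894391, -0.18514491]), 'moment': array([0.00762587, 0.01154895, 0.00624755]), 'grasp_force': 0.0, 'width': 0.9942362806936467}
```

View pics/top1.png

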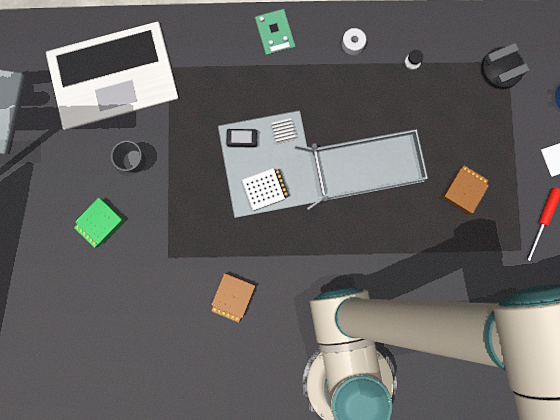

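View pics/side1.png

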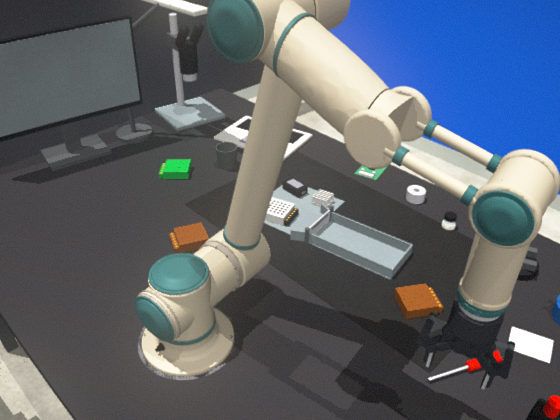

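The top view shows the lane with travel to image right: supply at (266,188), gate at about (318,170), end stop at about (420,155), adapter at (242,137), heat sink at (284,130). The side view agrees.

Run:
```python
from h import *
im=cv2.imread("pics/top1.png")
c=im[95:225,205:440];cv2.imwrite("pics/crop1.png",cv2.resize(c,None,fx=3.3,fy=3.3,interpolation=cv2.INTER_CUBIC))
print(onz("top",[[0,0],[559,0],[0,419],[559,419]],0).round(3))
print(onz("top",[[219,126],[300,111],[235,217],[266,188],[242,137],[318,170]],.003).round(4))
```

```text
[[ 1.021  0.914  0.   ]
 [ 0.995 -0.607  0.   ]
 [-0.076  0.869  0.   ]
 [-0.103 -0.523  0.   ]]
[[0.6548 0.3175 0.003 ]
 [0.6909 0.1068 0.003 ]
 [0.4175 0.2779 0.003 ]
 [0.4904 0.1981 0.003 ]
 [0.6246 0.2582 0.003 ]
 [0.5346 0.0641 0.003 ]]
```

View pics/crop1.png

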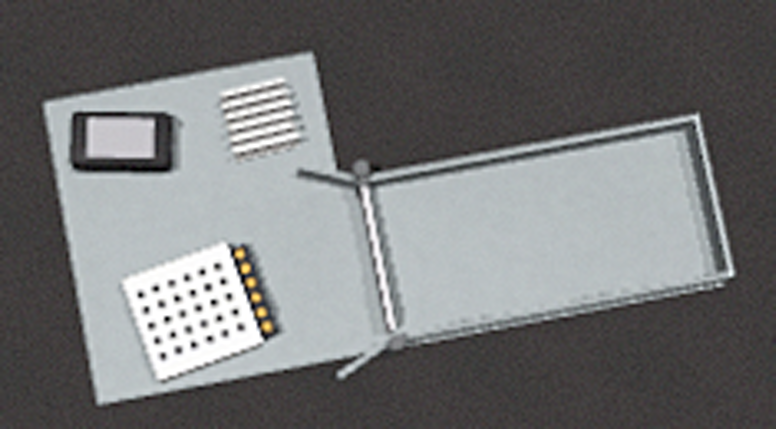

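The crop shows the supply skewed about +8° to the lane; the gate leaf runs from post (361,168) to post (392,341), and the shelf corners are at (44,102) and (313,53). Next I'll fit the lane frame.

```bash
cat >> h.py <<'E'
def fit(A,B):
    M=(A-A.mean(0)).T@(B-B.mean(0)); a=np.arctan2(M[0,1]-M[1,0],M[0,0]+M[1,1])
    R=np.array([[np.cos(a),-np.sin(a)],[np.sin(a),np.cos(a)]]); return a,R,B.mean(0)-R@A.mean(0)
E
python3 - <<'E'
from h import *
c=lambda p:np.array(p)/3.3+[205,95]-0.35
px=[(44,102),(313,53),(361,168),(392,341),(697,115),(733,275)]
zs=[.003,.003,.052,.052,.035,.035]
L=np.array([(-230,176),(-15,176),(0,67),(0,-67),(264,63),(264,-63)])/1e3
W=np.array([onz("top",[c(p)],z)[0,:2] for p,z in zip(px,zs)])
a,R,t=fit(L,W);print(np.degrees(a),t,((L@R.T+t-W)*1e3).round(1).tolist())
# supply top by mask
im=cv2.imread("pics/top1.png");m=(im.min(2)>225).astype(np.uint8);m[:,:240]=0;m[:165]=0;m[215:]=0;m[:,292:]=0
m=cv2.morphologyEx(m,cv2.MORPH_CLOSE,np.ones((5,5)))
cs=max(cv2.findContours(m,0,2)[0],key=cv2.contourArea);b=cv2.boxPoints(cv2.minAreaRect(cs))
w=onz("top",b,.033)[:,:2];l=(w-t)@R
print("box world",w.round(4).tolist(),"lane mm",(l*1e3).round(1).tolist())
l2=(onz("top",[c(p) for p in [(122,278),(228,242),(262,343),(160,381)]],.033)[:,:2]-t)@R;print((l2*1e3).round(1).tolist())
ad=(onz("top",[c((124,140))],.033)[:,:2]-t)@R;print("adapter",ad*1e3)
np.savez("lane.npz",a=a,R=R,t=t);print(bot.tip_reach)
E
```

```text
-80.35477633990978 [0.52163781 0.06480059] [[0.6, 0.9], [0.9, 1.0], [-0.0, 0.3], [-0.5, -2.4], [-0.8, -0.1], [-0.2, 0.3]]
box world [[0.5084, 0.2572], [0.536, 0.179], [0.4599, 0.1528], [0.4326, 0.2306]] lane mm [[-192.0, 19.1], [-110.2, 33.3], [-97.1, -46.2], [-178.3, -60.0]]
[[-192.2, 21.1], [-108.2, 33.4], [-97.2, -47.4], [-178.0, -61.4]]
adapter [[-171.85699871  126.00327482]]
0.1734
```

move_arm:
  commands: [14,39,0,0,0,4.5,0.5,14,39,0,0,0,4.5,0.5,14,39,0,0,0,4.5,0.5,14,39,0,0,0,4.5,0.5,14,39,0,0,0,4.5,0.5,14,39,0,0,0,4.5,0.5,14,39,0,0,0,4.5,0.5,14,39,0,0,0,4.5,0.5,14,39,0,0,0,4.5,0.5,14,39,0,0,0,4.5,0.5]

```text
t: 0.93
tool_pos: [0.2969, -0.1611, 0.4046]
ee_rot: [180.0, -0.0, 61.0]
ft_force: [1.4, 0.1, -0.0]
width: 0.497
grasp_force: 0.0
```

move_arm:
  commands: [14,39,0,0,0,4.5,0.5,14,39,0,0,0,4.5,0.5,14,39,0,0,0,4.5,0.5,14,39,0,0,0,4.5,0.5,14,39,0,0,0,4.5,0.5,14,39,0,0,0,4.5,0.5,14,39,0,0,0,4.5,0.5,14,39,0,0,0,4.5,0.5,14,39,0,0,0,4.5,0.5,14,39,0,0,0,4.5,0.5]

```text
t: 1.77
tool_pos: [0.437, 0.2292, 0.4044]
ee_rot: [-180.0, 0.0, 106.1]
ft_force: [0.8, -0.7, 0.1]
width: 0.499
grasp_force: 0.0
```

move_arm:
  commands: [9,28,0,0,0,1.5,0.5,9,28,0,0,0,1.5,0.5,0,0,-35,0,0,0,0.5,0,0,-35,0,0,0,0.5,0,0,-35,0,0,0,0.5,0,0,-35,0,0,0,0.5,0,0,-20,0,0,0,0.5,0,0,0,0,0,0,0.5]

```text
t: 2.43
tool_pos: [0.4529, 0.2819, 0.2399]
ee_rot: [-179.4, 0.1, 108.9]
ft_force: [-0.7, -0.2, -0.4]
width: 0.505
grasp_force: 0.0
```

Run:
```python
from h import *
P=bot.camera_params("wrist");save("wrist","w1.png")
print(bot.sense()["tool_pos"],ray("wrist",[[280,210]],P))
d=np.load("lane.npz");print(((bot.sense()["tool_pos"][:2]-d["t"])@d["R"])*1e3)
for y in(100,200,300,400):print(y,((onz("wrist",[[280,y]],.033,P)[:,:2]-d["t"])@d["R"])*1e3)
```

```text
[0.45412152 0.28241154 0.24242929] (array([0.43009437, 0.34377805, 0.20788159]), array([[ 0.08340488, -0.25459947, -0.96348211]]))
[-225.84697806  -30.10183214]
100 [[-300.94109166  -46.00324429]]
200 [[-248.0705871   -37.28128609]]
300 [[-185.26744317  -26.92282671]]
400 [[-109.76024703  -14.47128426]]
```

View pics/w1.png

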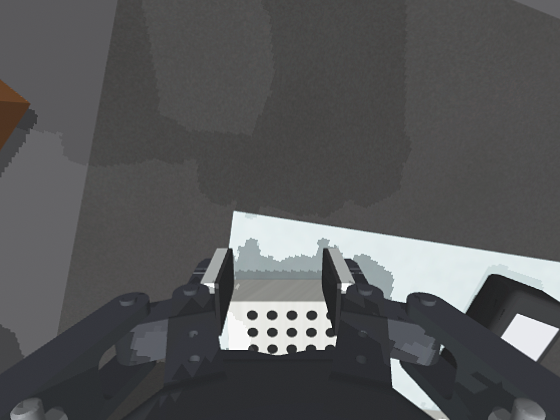

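The wrist view shows the supply's rear edge horizontal at row ~301 between the fingers, so the gripper is aligned with it. I'll lower and push along its heading.

move_arm:
  commands: [0,0,-30,0,0,0,0.5,0,0,-26,0,0,0,0.5,0,0,0,0,0,0,0.5,3.3,-9.4,0,0,0,0,0.5,3.3,-9.4,0,0,0,0,0.5,2,-5.7,0,0,0,0,0.5,2,-5.7,0,0,0,0,0.5,2,-5.7,0,0,0,0,0.5,2,-5.7,0,0,0,0,0.5]

```text
t: 3.23
tool_pos: [0.4704, 0.241, 0.1899]
ee_rot: [179.8, -0.1, 108.8]
ft_force: [-0.7, 3.1, 3.0]
width: 0.498
grasp_force: 1.6
```

move_arm:
  commands: [2,-5.7,0,0,0,0,0.5,2,-5.7,0,0,0,0,0.5,2,-5.7,0,0,0,0,0.5,2,-5.7,0,0,0,0,0.5,2,-5.7,0,0,0,0,0.5,2,-5.7,0,0,0,0,0.5]

```text
t: 3.73
tool_pos: [0.4818, 0.2065, 0.1886]
ee_rot: [-180.0, -0.0, 108.9]
ft_force: [-0.7, 3.3, 3.6]
width: 0.501
grasp_force: 1.6
```

Run:
```python
from h import *
s=bot.sense();d=np.load("lane.npz");print(s["tool_pos"],((s["tool_pos"][:2]-d["t"])@d["R"])*1e3)
a=save("top","t2.png")[115:220,215:435];b=save("side","s2.png")[160:280,240:430]
f=lambda x,w,h:cv2.resize(cv2.cvtColor(x,4),(w,h),interpolation=2)
cv2.imwrite("pics/m2.png",np.hstack([f(a,460,220),f(b,340,220)]))
```

```text
[0.48177508 0.20651421 0.18858446] [-146.38924699  -15.55554383]
```

View pics/m2.png

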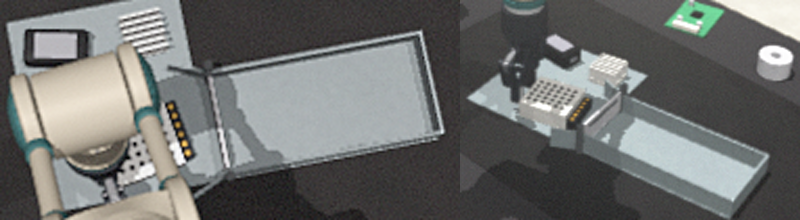

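The supply is flat and being pushed squarely, its terminal strip nearing the gate; the adapter is untouched. Continuing.

move_arm:
  commands: [2,-5.7,0,0,0,0,0.5,2,-5.7,0,0,0,0,0.5,2,-5.7,0,0,0,0,0.5,2,-5.7,0,0,0,0,0.5,2,-5.7,0,0,-1,0,0.5,1.8,-5.7,0,0,0,-1,0.5,1.8,-5.7,0,0,0,-1,0.5,1.7,-5.7,0,0,0,-1,0.5]

```text
t: 4.5
tool_pos: [0.4969, 0.1614, 0.1887]
ee_rot: [179.1, 0.2, 105.7]
ft_force: [-2.7, 6.8, 0.8]
width: 0.501
grasp_force: 3.5
```

move_arm:
  commands: [1.7,-5.7,0,0,1,-1,0.5,1.6,-5.8,0,0,0,-1,0.5,1.5,-5.8,0,0,0,-1,0.5,1.4,-5.8,0,0,0,-1,0.5,1.2,-5.9,0,0,0,-1,0.5,1,-5.9,0,0,0,-1,0.5,1,-5.9,0,0,0,0,0.5,1,-5.9,0,0,0,0,0.5]

```text
t: 5.17
tool_pos: [0.5073, 0.1141, 0.1887]
ee_rot: [-180.0, 0.1, 99.8]
ft_force: [-2.0, 3.8, 2.8]
width: 0.504
grasp_force: 2.1
```

Run:
```python
from h import *
s=bot.sense();d=np.load("lane.npz");print(s["tool_pos"],((s["tool_pos"][:2]-d["t"])@d["R"])*1e3)
a=save("top","t3.png")[115:220,215:435];b=save("side","s3.png")[160:280,240:430]
f=lambda x,w,h:cv2.resize(cv2.cvtColor(x,4),(w,h),interpolation=2)
cv2.imwrite("pics/m3.png",np.hstack([f(a,460,220),f(b,340,220)]))
```

```text
[0.50726139 0.11411347 0.18872544] [-51.0245298   -5.91096839]
```

View pics/m3.png

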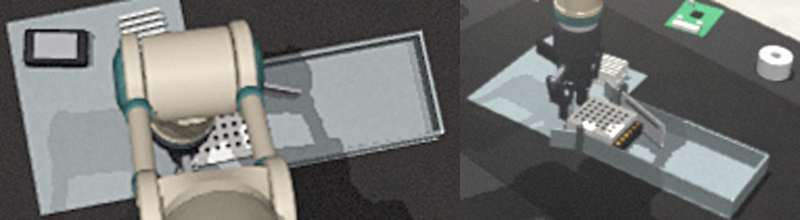

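The gate is open and the supply straight in the gateway. Keep pushing.

move_arm:
  commands: [1.2,-6.9,0,0,0,0,0.5,1.2,-6.9,0,0,0,0,0.5,1.2,-6.9,0,0,0,0,0.5,1.2,-6.9,0,0,0,0,0.5,1.2,-6.9,0,0,0,0,0.5,1.2,-6.9,0,0,0,0,0.5,1.2,-6.9,0,0,0,0,0.5,1.2,-6.9,0,0,0,0,0.5,1.2,-6.9,0,0,0,0,0.5,1.2,-6.9,0,0,0,0,0.5]

```text
t: 6.1
tool_pos: [0.5195, 0.0449, 0.1886]
ee_rot: [-180.0, 0.1, 99.9]
ft_force: [-1.4, 1.3, -1.4]
width: 0.501
grasp_force: 0.9
```

move_arm:
  commands: [1.2,-6.9,0,0,0,0,0.5,1.2,-6.9,0,0,0,0,0.5,1.2,-6.9,0,0,0,0,0.5,1.2,-6.9,0,0,0,0,0.5,1.2,-6.9,0,0,0,0,0.5,1.2,-6.9,0,0,0,0,0.5,1.2,-6.9,0,0,0,0,0.5,1.2,-6.9,0,0,0,0,0.5,1.2,-6.9,0,0,0,0,0.5,0,0,0,0,0,0,0.5]

```text
t: 6.93
tool_pos: [0.5309, -0.0178, 0.1889]
ee_rot: [179.9, 0.1, 99.8]
ft_force: [0.2, 0.6, 1.1]
width: 0.499
grasp_force: 0.0
```

Run:
```python
from h import *
s=bot.sense();d=np.load("lane.npz");print(s["tool_pos"],((s["tool_pos"][:2]-d["t"])@d["R"])*1e3)
a=save("top","t4.png")[115:220,215:435];b=save("side","s4.png")[160:280,240:430]
f=lambda x,w,h:cv2.resize(cv2.cvtColor(x,4),(w,h),interpolation=2)
cv2.imwrite("pics/m4.png",np.hstack([f(a,460,220),f(b,340,220)]))
```

```text
[ 0.53091735 -0.01776487  0.18889561] [82.9530813  -4.68521622]
```

View pics/m4.png

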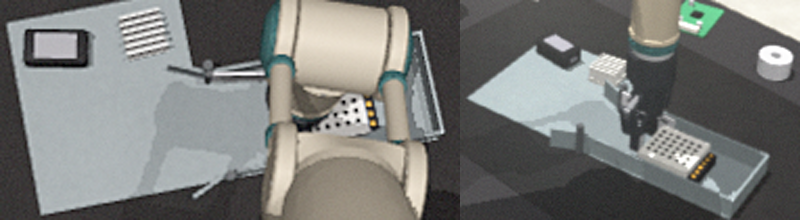

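The supply is inside the closed-off end, straight; the leaf lies against the +y side. 42 mm more, ending slowly.

move_arm:
  commands: [1,-5.9,0,0,0,0,0.5,1,-5.9,0,0,0,0,0.5,1,-5.9,0,0,0,0,0.5,1,-5.9,0,0,0,0,0.5,1,-5.9,0,0,0,0,0.5,0.8,-4.9,0,0,0,0,0.5,0.6,-3.9,0,0,0,0,0.5,0.5,-3,0,0,0,0,0.5,0,0,0,0,0,0,0.5]

```text
t: 7.78
tool_pos: [0.5375, -0.0586, 0.1887]
ee_rot: [180.0, 0.1, 99.8]
ft_force: [-0.6, -0.5, 0.6]
width: 0.502
grasp_force: 0.0
```

Run:
```python
from h import *
s=bot.sense();d=np.load("lane.npz");print(s["tool_pos"],((s["tool_pos"][:2]-d["t"])@d["R"])*1e3)
im=cv2.cvtColor(save("top","t5.png"),4)
hsv=cv2.cvtColor(im,40);m=cv2.inRange(hsv,(15,120,120),(35,255,255));m[:,:330]=0;m[:,440:]=0;m[:115]=0;m[220:]=0
ys,xs=np.nonzero(m);print(len(xs));print(((onz("top",[[xs.mean(),ys.mean()]],.021)[:,:2]-d["t"])@d["R"])*1e3)
```

```text
[ 0.53747171 -0.05857055  0.18872915] [124.28010012  -5.06037517]
21
[[227.34835069 -18.65208996]]
```

move_arm:
  commands: [-0.5,3,0,0,0,0,0.5,-0.5,3,0,0,0,0,0.5,0,0,6,0,0,0,0.5,0,0,12,0,0,0,0.5,0,0,20,0,0,0,0.5,0,0,25,0,0,0,0.5,0,0,35,0,0,0,0.5,0,0,35,0,0,0,0.5,0,0,35,0,0,0,0.5,0,0,35,0,0,0,0.5]

```text
t: 8.67
tool_pos: [0.5356, -0.0513, 0.394]
ee_rot: [180.0, 0.1, 99.9]
ft_force: [1.4, -0.0, -0.1]
width: 0.498
grasp_force: 0.0
```

move_arm:
  commands: [-30,-25,0,0,0,0,0.5,-30,-25,0,0,0,0,0.5,-30,-25,0,0,0,0,0.5,-30,-25,0,0,0,0,0.5,-15,-30,0,0,0,0,0.5,0,-35,0,0,0,0,0.5,0,-35,0,0,0,0,0.5,0,-35,0,0,0,0,0.5,0,0,0,0,0,0,0.5,0,0,0,0,0,0,0.5]

```text
t: 9.5
tool_pos: [0.4009, -0.288, 0.3918]
ee_rot: [-180.0, 0.1, 99.7]
ft_force: [-0.2, 1.0, 0.3]
width: 0.505
grasp_force: 0.0
```

Run:
```python
from h import *
d=np.load("lane.npz")
a=save("top","t6.png")[115:220,215:435];b=save("side","s6.png")[160:280,240:430]
f=lambda x,w,h:cv2.resize(cv2.cvtColor(x,4),(w,h),interpolation=2)
cv2.imwrite("pics/m6.png",np.hstack([f(a,460,220),f(b,340,220)]))
im=cv2.imread("pics/t6.png");m=cv2.inRange(cv2.cvtColor(im,40),(15,120,120),(35,255,255));m[:,:330]=0;m[:,440:]=0;m[:115]=0;m[220:]=0
ys,xs=np.nonzero(m);print(((onz("top",[[xs.mean(),ys.mean()]],.021)[:,:2]-d["t"])@d["R"])*1e3)
```

```text
[[227.50195899  -4.40800089]]
```

View pics/m6.png

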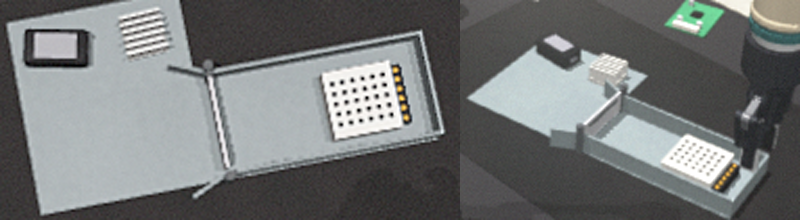

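The gate is shut (leaf from (208,68) to (228,175)). The supply lies flat and straight at x ≈ 185 mm, y ≈ -4 mm, and the adapter has not moved. Handing in.

```bash
python3 -c "
from cell import bot;print(bot.hand_in())"
```

```text
the job is handed in; nothing more can be done
None
```

The failed supply was slid through the gate and lies flat in the closed-off end, about 185 mm past the doorway; the gate is shut behind it, the adapter is where it was, and the job is handed in (the hand-in returned no verdict).

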